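Top up the rod cassette and lift it off its dock

ROBOT

A 7-joint arm with a two-finger parallel gripper is mounted at the origin on the work surface. World frame = base frame: x ahead of the robot, y to its left, z up, the work surface at z = 0. Lengths are in mm, angles in rad, forces in N, time in s.
With the tool pointing down it reaches from about 350 to 900 mm from the base axis. Payload 8.1 kg.
Tool frame: the origin (TCP) lies at the very end of the fingers, on their centre line; the grasp point (between the pads) lies 19 mm behind it; z points along the fingers, y is the line along which they close (so a half turn about z gives the same grasp; the last joint's range is limited). The gripper opens to 85 mm and grips with 20 to 120 N. Pads are 22 mm wide; open, the fingers measure 114 mm over their backs; the gripper's body (76 mm by 85 mm) begins 54 mm behind the grasp point. The pads swing forward as they close: fully open they stand 13 mm farther back than shut.
Start: joints at [1, 0.434, 0.025, 1.573, -0.012, 1.134, -0.075], TCP at [281.807, -557.876, 231.323] pointing down, gripper open.
Joint ranges: [-2.62, 2.62], [-0.44, 2.09], [-1.27, 1.32], [0.08, 2.57], [-1.32, 4.46], [0.12, 2], [-2.74, 2.74]. Speed limits (rad/s): [2.22, 2.22, 3.01, 3.01, 3.14, 3.14, 3.14].

INTERFACE

Orientations are given as a 3x3 rotation matrix whose columns are the frame's x, y, z axes.
In Python, from rig import arm, vision gives the robot as it stands. The module is installed in compiled form; this text tells all that it offers.
- The arm moves only by the tool drive_tool, never from a script. Its argument "increments" is a list of rows, each a list of 5 numbers: the shift along the tool's x, y, z in units of 25 mm (1.0 is 25 mm), then the turn about the tool's z in units of 6 degrees (1.0 is 6 degrees), then the finger opening in mm, from 0 to 85.4. In form: [[tx, ty, tz, roll, claw], ...]. A call has 1 to 12 rows; each row is the pose to reach, as a shift and turn from the pose commanded when the call began, along the tool's axes at that moment; what a row does not reach only later rows make up. A row lasts 1/10 s, in which the tool goes at most 50 mm and 8.59 degrees, less where a joint would pass 70% of its speed; a pose out of reach is approached as far as the arm can. A call with a gripper value outside its range is refused whole. The fingers move at their own pace and stop on an object; "squeeze" is the grip in N (left out, the last holds). Time passes only in rows, so rows that repeat a pose let the fingers close. It gives the time, the measured TCP pose, the force, the opening and the grip force at its end, in the units of the state.
- arm.state(): the state, without advancing time (a new reading comes with each control period).
- vision.snapshot(name): name is "scene" or "top"; returns a dict with "img" (400x640x3 uint8, blue, green, red), "fx", "fy", "cx", "cy" (pixels), "distortion" ([k1, k2, p1, p2, k3] as OpenCV has them; the pictures are not rectified), "rvec" (rotation vector, rad) and "tvec" (3), from world to camera coordinates, as OpenCV has them. Camera axes: x right, y down, z forward; pixel columns grow to the right and rows downward; lengths in mm; the calibration is good to about 2 mm. A picture is of the moment at which its call begins. There is no depth.
- arm.sign_off(): hands the job in; it is judged then, once.
The state is a dict: "time_s": time; "q": joint angles; "qvel": joint speeds; "effort": joint torques, N m; "position": TCP position; "orientation": TCP orientation; "contact_force": force on the tool from outside, world axes, zero at the start; "wrist_torque": the same for the moment, N m; "finger_gap": finger opening in mm; "gripper_force": force on a finger pad.
Only numpy, scipy, OpenCV 4.12 (cv2) and the standard library are available. Lean on these libraries where they do the work, as an engineer would, in place of code of your own. Each camera call takes 0.05 s, during which the arm holds its last target. There are 200 camera calls.

TASK

On the workshop bench, fetch the loose wooden rod from its rest and lay it on top of the two rods in the docked cassette, lengthwise in the groove between them with its ends about even with theirs, and let go of it. Then pinch the cassette's two side catches together so that they let go of the dock, lift the cassette out level with all three rods still stacked in it, and finish while still holding it, catches squeezed, still and at least 10 cm above where it sat. Leave the glue bottle, the jar and the hammer alone.

Things in the scene. Friction and masses are not known exactly. Their poses are not given: they have to be found in the camera images.
- dock: Fixed low dock on the bench: dark steel base 150 x 110 x 10 mm (x, y, z) with grey cheeks and stops rising to 24 mm. Origin: centre of the underside, on the bench; z up, x along the cassette. Lips on its +y and -y sides hook over the cassette's teeth, so the cassette cannot be lifted until both catches are pinched in fully.
- cassette: Grey plastic open trough, 160 g empty, 112 long (x), 58 wide (y), 42 mm high; origin: centre of its underside, z up. It stands in the dock, origin over the dock's and 10 mm above the bench, axes parallel. Inner floor at z = 20 mm, inside 106 x 50 mm; end walls to z = 38. A black catch plate stands outside each long side at x = 0; gripped by the two catches (30 to 50 N) it can be carried.
- catch_left (a joint): Catch on the cassette's +y side: black upright plate 28 mm wide (x), from z = 4 to 42 mm above the cassette's underside (free to the finger above 14), outer face 34 mm from the middle plane when free. Value in m: 0 = free, latched; grows as it is pushed in to the middle, stop at 0.0045; unlatched above 0.003. A spring (2 N at first, 4.3 N at the stop) pushes it out again.
- catch_right (a joint): The same on the cassette's -y side, mirrored. The two free catches measure 68 mm over their outer faces, 59 mm when both are pushed home.
- catch_left_pad (a point): Middle of the outer finger face of the left catch, 32 mm above the cassette's underside.
- catch_right_pad (a point): Middle of the outer finger face of the right catch, 32 mm above the cassette's underside.
- rod_a_center (a point): Centre of a plain round wooden rod, 24 mm in diameter and 100 mm long, about 35 g (all three rods are alike); x along the rod. It lies along x in the cassette on its +y side, centre 32 mm above the cassette's underside and about 12.5 mm from the middle plane.
- rod_b_center (a point): The same for the rod in the cassette on its -y side.
- rod_c_center (a point): Centre of the third rod, which starts on the rest, centre 17 mm above the bench; x along the rod. Saddled on the other two its centre is about 52.5 mm above the cassette's underside, in the middle plane; the tops of the lower rods are then 8.5 mm below its centre, so grip it with the fingertips only a few mm below its centre.
- rest: Fixed wooden rest for the third rod: base 70 mm (x, along the rod) by 44 mm by 5 mm with two strips that rise to 10 mm and keep the rod from rolling. Origin: centre of its underside, on the bench.
- glue: Bystander: white glue bottle, 60 mm across, 160 mm high, standing beyond the work. Origin: centre of its underside.
- jar: Bystander: glass jar with a steel lid, 70 mm across, 85 mm high. Origin: centre of its underside.
- hammer: Bystander: hammer lying on the bench to the robot's left. Origin: under its middle.

How it is judged (in metres and radians):
On the way:
1. the third rod lies let go in the groove on the two rods, with the cassette still seated in its dock (z of rod_a_center in the frame of cassette between 0.028 and 0.036 m and x of rod_a_center in the frame of cassette between -0.012 and 0.012 m and z of rod_b_center in the frame of cassette between 0.028 and 0.036 m and x of rod_b_center in the frame of cassette between -0.012 and 0.012 m and z of rod_c_center in the frame of cassette between 0.0485 and 0.0565 m and x of rod_c_center in the frame of cassette between -0.018 and 0.018 m and y of rod_c_center in the frame of cassette between -0.006 and 0.006 m and angle between the x axis of rod_c_center and the x axis of cassette, either way round below 0.15 rad and z of cassette in the frame of dock below 0.0135 m and horizontal distance between cassette and dock below 0.004 m and contact force between the fingers and rod_c below 0.05 N and linear speed of rod_c below 0.02 m/s), for 0.2 s.
At the end, for the whole second after the job is handed in: Cassette held by the fingers only, both catches in over 3 mm, underside over 105 mm above the bench, tilt under 0.2 rad, still; lower rods on its floor, third in their groove (height within 4 mm, 6 mm of the middle plane, 18 mm lengthwise, 0.15 rad) (z of rod_a_center in the frame of cassette between 0.028 and 0.036 m and x of rod_a_center in the frame of cassette between -0.012 and 0.012 m and z of rod_b_center in the frame of cassette between 0.028 and 0.036 m and x of rod_b_center in the frame of cassette between -0.012 and 0.012 m and z of rod_c_center in the frame of cassette between 0.0485 and 0.0565 m and x of rod_c_center in the frame of cassette between -0.018 and 0.018 m and y of rod_c_center in the frame of cassette between -0.006 and 0.006 m and angle between the x axis of rod_c_center and the x axis of cassette, either way round below 0.15 rad and height (world z) of cassette above 0.105 m and angle between cassette's own z axis and vertical below 0.2 rad and linear speed of cassette below 0.03 m/s and value of joint each of catch_left, catch_right above 0.003 m and contact force between the fingers and cassette above 3 N and contact force between cassette and dock below 0.05 N and contact force between cassette and glue below 0.05 N and contact force between cassette and jar below 0.05 N); the arm keeps its last pose, push and grip.
It fails at once if the glue is shoved more than 3 cm or knocked over (distance of glue from where it was at the start of the episode above 0.03 m or angle between glue's own z axis and vertical above 0.5 rad).
It fails at once if the jar is shoved more than 3 cm or knocked over (distance of jar from where it was at the start of the episode above 0.03 m or angle between jar's own z axis and vertical above 0.5 rad).
It fails at once if the hammer is shoved more than 3 cm or knocked over (distance of hammer from where it was at the start of the episode above 0.03 m).
It also fails if it takes over 56 s, if anything falls off the work surface, if the arm or the gripper's body presses on something with over 40 N, if the wrist force passes 120 N, or if a joint passes its speed limit or range.

## Working session

There is one attempt and no reset: what is moved stays moved. The work goes in short steps, Python scripts to look and compute and a tool call to move; the robot and the scene stay as the last step left them, time stands still between calls to the robot, and variables do not carry over. Pictures are saved under pics/ and viewed, at most 10 in all, crops included, and the job is handed in when it is done.

Besides the shell and the picture viewer there is one more tool, called after ">>>" as name(argument=value, ...), one argument or row to a line, values as JSON. drive_tool: Moves the arm, as the interface text tells. Its arguments: {"type":"object","properties":{"increments":{"type":"array"},"squeeze":{"type":"number"}},"required":["increments"]}

```bash
mkdir -p pics; python3 - <<'E'
from rig import arm,vision
import cv2,numpy as np,pickle
d={}
for n in("scene","top"):
    s=vision.snapshot(n);d[n]=s;cv2.imwrite(f"pics/{n}0.png",s["img"]);print(n,s["fx"],s["cx"],(-cv2.Rodrigues(np.array(s["rvec"],float))[0].T@np.array(s["tvec"],float).reshape(3)).round())
pickle.dump(d,open("s0.pkl","wb"))
s=arm.state();print(s["position"],np.round(s["orientation"],3),s["finger_gap"],s["time_s"])
E
```

```text
scene 436.88030413198715 319.83639254054435 [1698.  156. 1035.]
top 362.7611815460146 322.34221907716346 [466.  20. 948.]
[ 281.56041605 -557.46766297  230.60252139] [[ 0.893  0.451 -0.001]
 [ 0.451 -0.893  0.001]
 [-0.    -0.001 -1.   ]] 85.2745530654289 0.1
```

View pics/scene0.png

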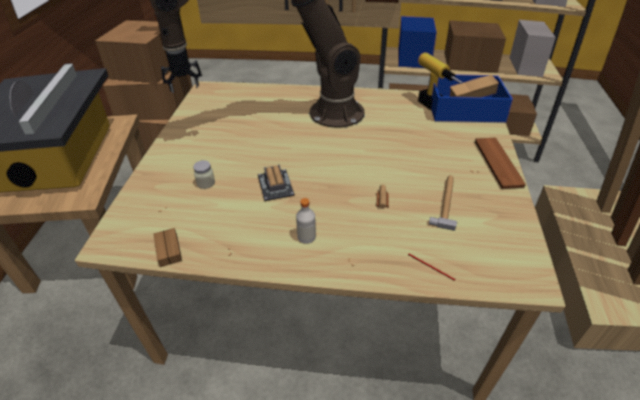

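View pics/top0.png

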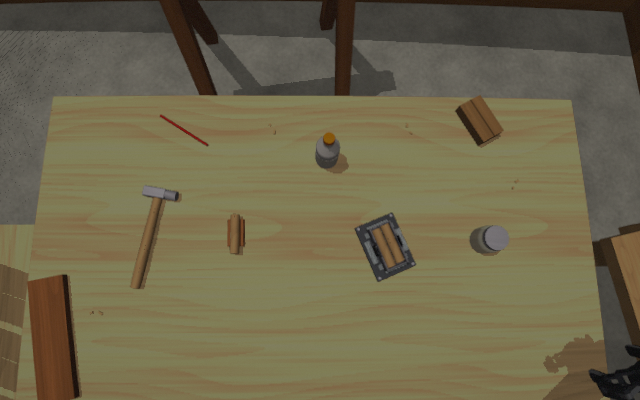

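The top view shows the rest with the loose rod at about (236,234), the dock and cassette at (386,246), glue at (328,150), jar at (490,240) and hammer at (155,235). I'll enlarge the two targets next.

```bash
python3 - <<'E'
import pickle,cv2,numpy as np
d=pickle.load(open("s0.pkl","rb"));t=d["top"]["img"]
a=cv2.resize(t[206:286,345:425],(400,400),interpolation=cv2.INTER_CUBIC);b=cv2.resize(t[194:274,196:276],(400,400),interpolation=cv2.INTER_CUBIC)
c=np.hstack([a,b]);cv2.imwrite("pics/crop.png",np.clip(c*1.5,0,255).astype(np.uint8))
E
```

```text
(no output)
```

View pics/crop.png

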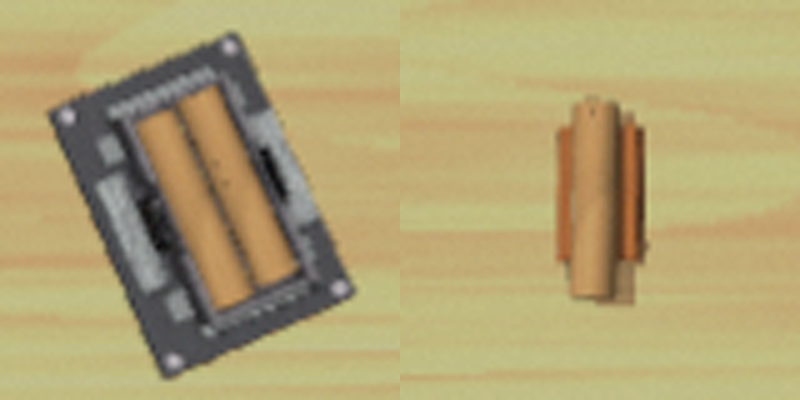

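The crop (5×, offset 345,206) shows the dock corners at about (50,110), (238,33), (355,290) and (167,378), with the two lower rods inside. The second crop (offset 196,194) shows rod C at about x 572–618, y 98–298, lying between the rest strips.

```bash
cat > h.py <<'E'
import cv2,numpy as np
def ray(s,uv):
    K=np.array([[s["fx"],0,s["cx"]],[0,s["fy"],s["cy"]],[0,0,1]]);R=cv2.Rodrigues(np.array(s["rvec"],float))[0];t=np.array(s["tvec"],float).reshape(3)
    p=cv2.undistortPoints(np.array(uv,float).reshape(-1,1,2),K,np.array(s["distortion"],float)).reshape(-1,2)
    return -R.T@t,np.c_[p,np.ones(len(p))]@R
def onz(s,uv,z):
    c,d=ray(s,uv);return c+d*((z-c[2])/d[:,2])[:,None]
def rect(s,m,box,z):
    """largest blob in box -> world centre, long-axis angle (deg), sizes at height z"""
    x0,y0,x1,y1=box;k=np.zeros_like(m);k[y0:y1,x0:x1]=m[y0:y1,x0:x1]
    c=max(cv2.findContours(k,cv2.RETR_EXTERNAL,cv2.CHAIN_APPROX_NONE)[0],key=cv2.contourArea)
    w=onz(s,c.reshape(-1,2),z)[:,:2].astype(np.float32)
    r=cv2.minAreaRect(w);b=cv2.boxPoints(r);e=max([b[1]-b[0],b[2]-b[1]],key=np.linalg.norm)
    return np.round(r[0],1),round(float(np.degrees(np.arctan2(e[1],e[0])))%180,1),np.round(r[1],1)
E
python3 - <<'E'
import pickle
from h import *
d=pickle.load(open("s0.pkl","rb"));s=d["top"];hsv=cv2.cvtColor(s["img"],cv2.COLOR_BGR2HSV)
for p in[(386,246),(371,246),(236,234),(228,234),(246,234),(300,300),(350,230),(367,238)]:print(p,hsv[p[1],p[0]])
c=np.array([[50,110],[238,33],[355,290],[167,378]])/5+[345,206]
w=onz(s,c,10)[:,:2];print(w.round(1),w.mean(0).round(1),[np.degrees(np.arctan2(*(a)[::-1])).round(1) for a in (w[0]-w[3],w[1]-w[2])],np.linalg.norm(w-np.roll(w,1,0),axis=1).round(1))
H,S,V=cv2.split(hsv)
dark=((V<110)&(S<100)).astype(np.uint8)*255
dark=cv2.morphologyEx(dark,cv2.MORPH_CLOSE,np.ones((9,9)))
print("dock",rect(s,dark,(345,200,425,290),10))
rod=((H<20)&(S>90)&(V>100)).astype(np.uint8)*255
print("rodsAB",rect(s,rod,(366,215,410,275),46))
print("rodC+rest",rect(s,rod,(220,205,255,262),17))
c=np.array([[572,100],[618,100],[614,298],[572,298]])/5+[196,194]
w=onz(s,c,17)[:,:2];print(w.round(1),w.mean(0).round(1))
E
```

```text
(386, 246) [ 16 130 112]
(371, 246) [105   6  79]
(236, 234) [ 16 130 116]
(228, 234) [ 12 159 112]
(246, 234) [ 27  87 129]
(300, 300) [ 28  73 129]
(350, 230) [ 23  95 131]
(367, 238) [105   7  77]
[[ 568.8  -95.2]
 [ 608.9 -195.8]
 [ 474.6 -251. ]
 [ 431.4 -151.8]] [ 520.9 -173.5] [np.float64(22.4), np.float64(22.4)] [148.5 108.2 145.2 108.2]
dock (array([ 521.5, -171.7]), 22.3, array([152.4, 113.3]))
rodsAB (array([ 516.6, -160.6]), 21.7, array([99. , 18.8]))
rodC+rest (array([556.8, 221.2]), 1.9, array([97.6, 25.7]))
[[ 6.050e+02  2.070e+01]
 [ 6.049e+02 -3.100e+00]
 [ 5.031e+02 -4.000e-01]
 [ 5.033e+02  2.100e+01]] [554.1   9.5]
```

```bash
python3 - <<'E'
import pickle
from h import *
d=pickle.load(open("s0.pkl","rb"));s=d["top"];hsv=cv2.cvtColor(s["img"],cv2.COLOR_BGR2HSV);H,S,V=cv2.split(hsv)
for a in(14,15):
    m=((H>=a)&(H<21)&(S>90)&(V>100)).astype(np.uint8)*255
    print(rect(s,m,(220,205,255,262),17))
print(np.array([H[y,226:250] for y in(216,225,234,243,252)]))
for sh in(0,-.4):
    c=(np.array([[173,100],[217,100],[214,298],[172,298]])/5+[196,194]+sh);w=onz(s,c,17)[:,:2];print(w.round(1),w.mean(0).round(1))
print(onz(s,[(495,238),(329,140)],[85,160])[:,:2].round())
E
```

```text
(array([556.6, 217.2]), 18.7, array([96.5, 45.1]))
(array([556.6, 217.2]), 18.7, array([96.5, 45.1]))
[[23 24 24 24 20 17 16 16 17 16 16 17 16 17 21 20 21 25 25 25 25 25 25 25]
 [23 17 13 12 14 16 16 16 17 16 16 16 15 15 12 13 12 12 13 25 25 25 26 26]
 [25 16 12 12 18 17 16 17 17 16 16 17 17 14 11 13 12 14 13 27 27 26 26 26]
 [21 14 12 12 15 17 17 18 17 17 16 16 17 13 12 13 13 12 17 17 22 22 22 22]
 [24 24 24 22 17 16 16 18 17 16 16 16 17 17 17 17 17 23 23 23 23 23 23 23]]
[[605.7 226.5]
 [605.6 203.8]
 [504.3 202.2]
 [504.4 223.4]] [555. 214.]
[[606.7 227.5]
 [606.6 204.9]
 [505.3 203.2]
 [505.4 224.4]] [556. 215.]
[[ 534. -428.]
 [ 754.  -22.]]
```

```bash
cat > go.py <<'E'
import sys,numpy as np
from rig import arm
x,y,z,yaw=map(float,sys.argv[1:5]);s=arm.state();R=np.array(s["orientation"]);p=np.array(s["position"])
cur=np.degrees(np.arctan2(R[1,0],R[0,0]))
print("units",(R.T@(np.array([x,y,z])-p)/25).round(2),"roll",round((cur-yaw)/6,2),"pos",p.round(1),"yaw",round(cur,1),"zaxis",R[:,2].round(3),"gap",round(s["finger_gap"],1),"t",s["time_s"],"F",np.round(s["contact_force"],1))
E
python3 go.py 556.5 215.5 130 1.3
```

```text
units [ 23.76 -22.63   4.05] roll 4.25 pos [ 281.6 -557.5  230.6] yaw 26.8 zaxis [-0.001  0.001 -1.   ] gap 85.3 t 0.1 F [0.7 1.  0.4]
```

>>> drive_tool(
  increments=[
    [23.75,-22.6,3.0,4.25,60],
    [23.75,-22.6,3.0,4.25,60],
    [23.75,-22.6,3.0,4.25,60],
    [23.75,-22.6,3.0,4.25,60],
    [23.75,-22.6,3.0,4.25,60],
    [23.75,-22.6,3.0,4.25,60],
    [23.75,-22.6,3.0,4.25,60],
    [23.75,-22.6,3.0,4.25,60],
    [23.75,-22.6,3.0,4.25,60],
    [23.75,-22.6,3.0,4.25,60],
    [23.75,-22.6,3.0,4.25,60],
    [23.75,-22.6,3.0,4.25,60],
  ],
  squeeze=40,
)

```text
time_s: 1.3
position: [482.4, 6.1, 176.5]
orientation: [[1.0, 0.022, -0.0], [0.022, -1.0, -0.0], [-0.0, 0.0, -1.0]]
contact_force: [1.4, -1.1, 0.6]
finger_gap: 60.1
gripper_force: 0.0
```

```bash
python3 go.py 556.5 215.5 130 1.3
```

```text
units [ 3.15 -8.31  1.86] roll -0.0 pos [482.4   6.1 176.5] yaw 1.3 zaxis [-0. -0. -1.] gap 60.1 t 1.3 F [ 1.4 -1.1  0.6]
```

>>> drive_tool(
  increments=[
    [3.15,-8.3,1.85,0,50],
    [3.15,-8.3,1.85,0,50],
    [3.15,-8.3,1.85,0,50],
    [3.15,-8.3,1.85,0,50],
    [3.15,-8.3,1.85,0,50],
    [3.15,-8.3,1.85,0,50],
    [3.15,-8.3,1.85,0,50],
    [3.15,-8.3,1.85,0,50],
    [3.15,-8.3,1.85,0,50],
  ],
)

```text
time_s: 2.2
position: [556.4, 211.7, 130.8]
orientation: [[1.0, 0.021, 0.0], [0.021, -1.0, -0.001], [0.0, 0.001, -1.0]]
contact_force: [0.6, 0.2, -0.4]
finger_gap: 50.1
gripper_force: 0.0
```

```bash
python3 go.py 556.5 215.5 13.5 1.3; python3 - <<'E'
from rig import vision
import cv2,numpy as np
a=vision.snapshot("top")["img"][184:284,186:286];b=vision.snapshot("scene")["img"][140:240,335:435]
c=np.hstack([cv2.resize(i,(400,400),interpolation=cv2.INTER_CUBIC) for i in(a,b)]);cv2.imwrite("pics/hov.png",np.clip(c*1.4,0,255).astype(np.uint8))
E
```

```text
units [ 0.01 -0.16  4.69] roll -0.02 pos [556.4 211.7 130.8] yaw 1.2 zaxis [ 0.    -0.001 -1.   ] gap 50.1 t 2.2 F [ 0.6  0.2 -0.4]
```

View pics/hov.png

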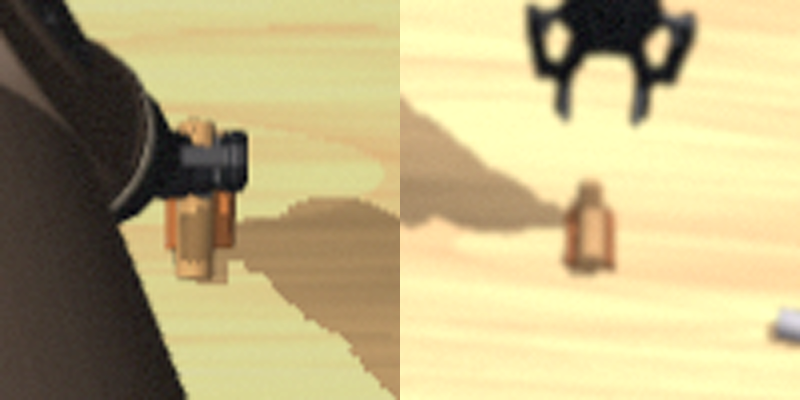

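The hover view shows the open jaws above the rod, with tips at about (565,120) and (640,120) and the rod at about (590,230) in the right crop. I'll check this against the scene calibration.

```bash
python3 - <<'E'
import pickle
from h import *
d=pickle.load(open("s0.pkl","rb"));s=d["scene"]
f=lambda u,v:((u-400+.5)/4-.5+335,(v+.5)/4-.5+140)
print(onz(s,[f(566,120),f(640,120),f(591,262),f(592,190)],np.array([131,131,17,29]))[:,:2].round(1))
img=cv2.cvtColor(s["img"],cv2.COLOR_BGR2HSV)
for v in(188,192,196,200,204):print(img[v,372:394,0],img[v,372:394,2])
E
```

```text
[[557.9 185.4]
 [551.2 246.2]
 [604.8 216. ]
 [525.1 214.3]]
[20 21 21 20 20 21 19 20 16 16 16 16 16 17 19 21 22 22 22 21 23 22] [186 182 183 186 183 179 165 134 124 142 162 169 169 170 177 186 184 183
 185 185 184 185]
[19 18 19 18 17 15 14 13 16 15 16 15 15 15 16 16 18 20 20 20 20 20] [185 184 181 174 162 140 111 100 119 146 158 163 160 149 139 151 169 182
 183 185 184 183]
[18 19 18 19 17 13 12 13 15 15 16 16 15 15 13 12 14 17 18 19 18 18] [184 184 183 170 146 130 124 110 119 141 156 162 161 149 130 133 150 173
 182 183 182 183]
[22 22 22 20 17 12 12 14 16 16 16 15 16 14 13 13 15 20 21 22 21 21] [183 184 184 172 148 124 103  99 122 148 161 166 163 149 130 131 149 172
 184 184 185 184]
[20 20 20 19 14 11 12 14 15 16 15 16 16 15 13 12 15 18 19 20 19 19] [185 182 174 148 122 113  99  93 105 112 116 120 127 125 120 126 146 171
 182 185 185 186]
```

>>> drive_tool(
  increments=[
    [0,0,1.5,0,50],
    [0,0,3.5,0,50],
    [0,0,4.3,0,50],
    [0,0,4.3,0,50],
    [0,0,4.3,0,50],
  ],
)

```text
time_s: 2.8
position: [556.7, 213.2, 23.6]
orientation: [[1.0, 0.022, 0.0], [0.022, -1.0, 0.0], [0.0, -0.0, -1.0]]
contact_force: [0.5, 0.1, 0.7]
finger_gap: 50.0
gripper_force: 0.0
```

```bash
python3 go.py 556.5 215.5 13.5 1.3
```

```text
units [-0.   -0.09  0.41] roll -0.0 pos [556.7 213.2  23.6] yaw 1.3 zaxis [ 0.  0. -1.] gap 50.0 t 2.8 F [0.5 0.1 0.7]
```

>>> drive_tool(
  increments=[
    [0,-0.08,0.4,0,50],
    [0,-0.08,0.4,0,50],
    [0,-0.08,0.4,0,20],
    [0,-0.08,0.4,0,15],
    [0,-0.08,0.4,0,15],
    [0,-0.08,0.4,0,15],
    [0,-0.08,0.4,0,15],
    [0,-0.08,0.4,0,15],
    [0,-0.08,0.4,0,15],
    [0,-0.08,0.4,0,15],
  ],
  squeeze=30,
)

```text
time_s: 3.8
position: [556.6, 214.8, 13.8]
orientation: [[1.0, 0.022, 0.001], [0.022, -1.0, -0.001], [0.001, 0.001, -1.0]]
contact_force: [-1.1, -1.8, 5.0]
finger_gap: 22.9
gripper_force: 29.4
```

>>> drive_tool(
  increments=[
    [0,0,-0.3,0,15],
    [0,0,-0.8,0,15],
    [0,0,-1.6,0,15],
    [0,0,-2.6,0,15],
    [0,0,-3.6,0,15],
    [0,0,-4.4,0,15],
    [0,0,-4.4,0,15],
    [0,0,-4.4,0,15],
  ],
)

```text
time_s: 4.6
position: [556.4, 215.7, 123.9]
orientation: [[1.0, 0.023, 0.001], [0.023, -1.0, 0.001], [0.001, -0.001, -1.0]]
contact_force: [-0.0, 0.1, -0.4]
finger_gap: 22.5
gripper_force: 29.5
```

```bash
python3 go.py 521.7 -172 130 22.4; python3 - <<'E'
from rig import vision
import cv2,numpy as np
a=vision.snapshot("top")["img"][184:284,186:286];b=vision.snapshot("scene")["img"][120:220,335:435]
c=np.hstack([cv2.resize(i,(400,400),interpolation=cv2.INTER_CUBIC) for i in(a,b)]);cv2.imwrite("pics/lift.png",np.clip(c*1.4,0,255).astype(np.uint8))
E
```

```text
units [-1.74 15.47 -0.26] roll -3.52 pos [556.4 215.7 123.9] yaw 1.3 zaxis [ 0.001  0.001 -1.   ] gap 22.5 t 4.6 F [-0.   0.1 -0.4]
```

View pics/lift.png

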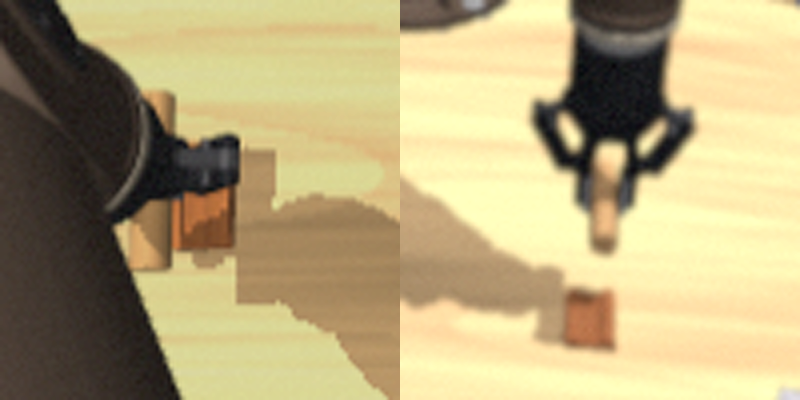

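The rod is lifted, and both views show it in the jaws with the rest empty. I'll check its level by triangulating its ends.

```bash
python3 - <<'E'
import pickle
from h import *
d=pickle.load(open("s0.pkl","rb"))
def proj(s,P):
    K=np.array([[s["fx"],0,s["cx"]],[0,s["fy"],s["cy"]],[0,0,1]])
    return cv2.projectPoints(np.array(P,float),np.array(s["rvec"],float),np.array(s["tvec"],float),K,np.array(s["distortion"],float))[0].reshape(-1,2)
for z in(120,127,134):
    P=[[506.5,214,z],[606.5,217,z]]
    a=(proj(d["top"],P)-[186,184])*4;b=(proj(d["scene"],P)-[335,120])*4+[400,0]
    print(z,a.round(),b.round())
E
```

```text
120 [[155. 267.]
 [156.  92.]] [[599. 173.]
 [601. 249.]]
127 [[152. 267.]
 [153.  90.]] [[600. 167.]
 [602. 243.]]
134 [[149. 266.]
 [151.  88.]] [[600. 160.]
 [602. 236.]]
```

>>> drive_tool(
  increments=[
    [-1.7,15.5,-0.5,-3.5,15],
    [-1.7,15.5,-0.5,-3.5,15],
    [-1.7,15.5,-0.5,-3.5,15],
    [-1.7,15.5,-0.5,-3.5,15],
    [-1.7,15.5,-0.5,-3.5,15],
    [-1.7,15.5,-0.5,-3.5,15],
    [-1.7,15.5,-0.5,-3.5,15],
    [-1.7,15.5,-0.5,-3.5,15],
    [-1.7,15.5,-0.5,-3.5,15],
    [-1.7,15.5,-0.5,-3.5,15],
    [-1.7,15.5,-0.5,-3.5,15],
    [-1.7,15.5,-0.5,-3.5,15],
  ],
)

```text
time_s: 5.9
position: [522.7, -171.1, 135.2]
orientation: [[0.924, 0.382, -0.0], [0.382, -0.924, 0.001], [-0.0, -0.001, -1.0]]
contact_force: [0.7, 0.4, -0.0]
finger_gap: 22.6
gripper_force: 29.6
```

```bash
python3 go.py 521.7 -172 80 22.4; python3 - <<'E'
from rig import vision
import cv2,numpy as np,pickle
t=vision.snapshot("top");s=vision.snapshot("scene");pickle.dump({"top":t,"scene":s},open("s1.pkl","wb"))
a=t["img"][196:296,346:446];b=s["img"][120:220,225:325]
c=np.hstack([cv2.resize(i,(400,400),interpolation=cv2.INTER_CUBIC) for i in(a,b)]);cv2.imwrite("pics/over.png",np.clip(c*1.4,0,255).astype(np.uint8))
E
```

```text
units [-0.05  0.02  2.21] roll 0.01 pos [ 522.7 -171.1  135.2] yaw 22.5 zaxis [-0.     0.001 -1.   ] gap 22.6 t 5.9 F [ 0.7  0.4 -0. ]
```

View pics/over.png

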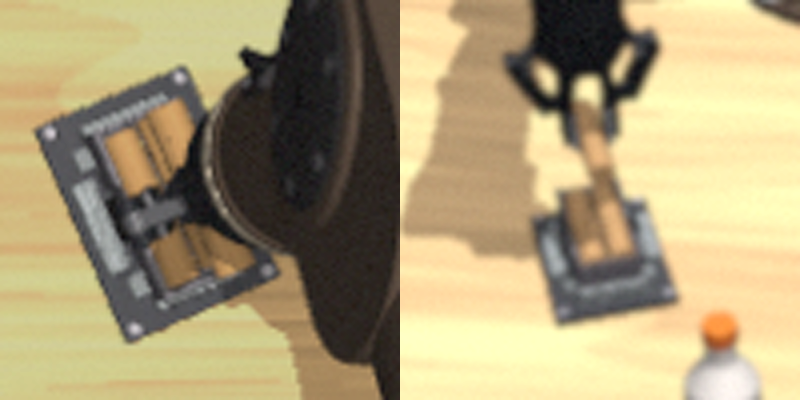

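The rod is held over the cassette, running from about (587,90) to (608,195) in the right crop. It looks longer than expected, so I'll check whether it is tilted.

```bash
python3 - <<'E'
import pickle
from h import *
d=pickle.load(open("s1.pkl","rb"));s=d["scene"]
K=np.array([[s["fx"],0,s["cx"]],[0,s["fy"],s["cy"]],[0,0,1]])
pr=lambda P:(cv2.projectPoints(np.array(P,float),np.array(s["rvec"],float),np.array(s["tvec"],float),K,np.array(s["distortion"],float))[0].reshape(-1,2)-[225,120])*4+[400,0]
c,sn=np.cos(np.radians(22.4)),np.sin(np.radians(22.4))
for tilt in(0,5,10,15):
    ct,st=np.cos(np.radians(tilt)),np.sin(np.radians(tilt));o=np.array([522.7,-171.1,138.4]);ax=np.array([c*ct,sn*ct,-st]);up=np.array([c*st,sn*st,ct])
    print(tilt,"far top",pr([o-50*ax+12*up]).round(),"near top/bottom",pr([o+50*ax+12*up,o+50*ax-12*up]).round().tolist())
im=cv2.resize(s["img"][130:180,262:287],(400,800)[:2] if 0 else (300,600),interpolation=cv2.INTER_CUBIC);cv2.imwrite("pics/z.png",np.clip(im*1.6,0,255).astype(np.uint8))
E
```

```text
0 far top [[577.  95.]] near top/bottom [[599.0, 162.0], [601.0, 185.0]]
5 far top [[577.  92.]] near top/bottom [[599.0, 167.0], [601.0, 188.0]]
10 far top [[577.  89.]] near top/bottom [[600.0, 171.0], [601.0, 191.0]]
15 far top [[577.  87.]] near top/bottom [[600.0, 176.0], [601.0, 193.0]]
```

View pics/z.png

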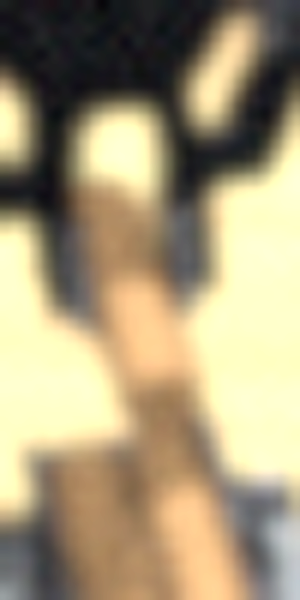

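>>> drive_tool(
  increments=[
    [-0.05,0,1.0,0,15],
    [-0.05,0,2.0,0,15],
    [-0.05,0,2.5,0,15],
    [-0.05,0,2.5,0,15],
    [-0.05,0,2.5,0,15],
    [-0.05,0,2.5,0,15],
  ],
)

```text
time_s: 6.6
position: [522.2, -173.5, 74.1]
orientation: [[0.925, 0.38, 0.002], [0.38, -0.925, -0.0], [0.001, 0.001, -1.0]]
contact_force: [0.4, -0.5, 0.3]
finger_gap: 22.7
gripper_force: 29.6
```

```bash
python3 go.py 521.7 -172 58.5 22.4
```

```text
units [ 0.   -0.06  0.62] roll -0.02 pos [ 522.2 -173.5   74.1] yaw 22.3 zaxis [ 0.002 -0.    -1.   ] gap 22.7 t 6.6 F [ 0.4 -0.5  0.3]
```

>>> drive_tool(
  increments=[
    [0,-0.05,0.2,0,15],
    [0,-0.05,0.35,0,15],
    [0,-0.05,0.4,0,15],
    [0,-0.05,0.4,0,15],
    [0,-0.05,0.4,0,15],
  ],
)

```text
time_s: 7.1
position: [520.9, -172.3, 63.0]
orientation: [[0.925, 0.379, -0.0], [0.379, -0.925, -0.0], [-0.0, 0.0, -1.0]]
contact_force: [-0.2, -0.9, 0.2]
finger_gap: 22.7
gripper_force: 29.6
```

>>> drive_tool(
  increments=[
    [0,0,0.08,0,15],
    [0,0,0.08,0,15],
    [0,0,0.08,0,15],
  ],
)

```text
time_s: 7.4
position: [520.8, -172.3, 60.9]
orientation: [[0.925, 0.379, -0.0], [0.379, -0.925, -0.0], [-0.0, 0.0, -1.0]]
contact_force: [0.0, -0.4, 0.7]
finger_gap: 22.5
gripper_force: 29.6
```

>>> drive_tool(
  increments=[
    [0,0,0.06,0,15],
    [0,0,0.06,0,15],
    [0,0,0.06,0,15],
  ],
)

```text
time_s: 7.7
position: [521.4, -173.0, 60.0]
orientation: [[0.925, 0.379, 0.001], [0.379, -0.925, -0.001], [0.001, 0.001, -1.0]]
contact_force: [-0.8, -2.5, 4.9]
finger_gap: 22.4
gripper_force: 30.1
```

>>> drive_tool(
  increments=[
    [0,0,0.01,0,26],
    [0,0,0.01,0,28],
    [0,0,0.01,0,31],
    [0,0,0.01,0,34],
    [0,0,0.01,0,38],
    [0,0,0.01,0,42],
    [0,0,0.01,0,42],
  ],
)

```text
time_s: 8.4
position: [520.8, -172.3, 59.2]
orientation: [[0.925, 0.379, -0.0], [0.379, -0.925, 0.0], [-0.0, -0.0, -1.0]]
contact_force: [0.6, 0.6, 0.4]
finger_gap: 41.7
gripper_force: 0.0
```

>>> drive_tool(
  increments=[
    [0,0,-0.2,0,42],
    [0,0,-0.6,0,42],
    [0,0,-1.2,0,42],
    [0,0,-2.2,0,60],
    [0,0,-3.2,0,85],
    [0,0,-4.0,0,85],
    [0,0,-4.0,0,85],
    [0,0,-4.0,0,85],
  ],
)

```text
time_s: 9.2
position: [521.1, -172.4, 160.0]
orientation: [[0.925, 0.379, 0.001], [0.379, -0.925, -0.001], [0.001, 0.001, -1.0]]
contact_force: [-0.0, 0.7, -0.7]
finger_gap: 84.9
gripper_force: 0.0
```

```bash
python3 go.py 521.7 -172 80 22.4; python3 - <<'E'
from rig import vision
import cv2,numpy as np,pickle
t=vision.snapshot("top");s=vision.snapshot("scene");pickle.dump({"top":t,"scene":s},open("s2.pkl","wb"))
a=t["img"][206:286,345:425];b=s["img"][140:220,235:315]
c=np.hstack([cv2.resize(i,(400,400),interpolation=cv2.INTER_CUBIC) for i in(a,b)]);cv2.imwrite("pics/placed.png",np.clip(c*1.4,0,255).astype(np.uint8))
E
```

```text
units [ 0.02 -0.01  3.2 ] roll -0.02 pos [ 521.1 -172.4  160. ] yaw 22.3 zaxis [ 0.001 -0.001 -1.   ] gap 84.9 t 9.2 F [-0.   0.7 -0.7]
```

View pics/placed.png

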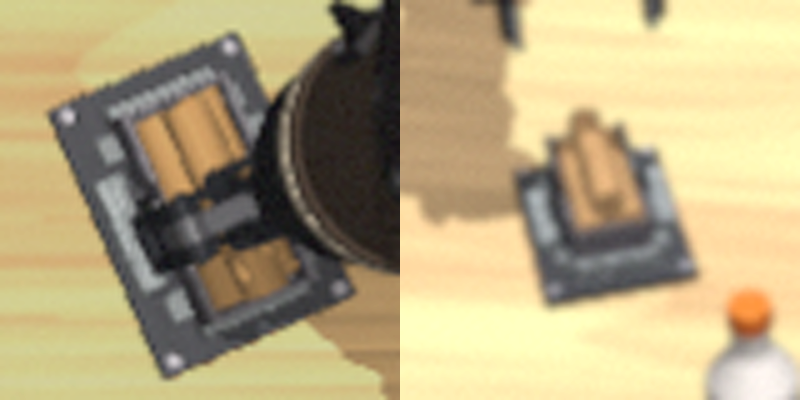

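The third rod lies in the groove, aligned. In the scene crop its far top is at (585,108) and its near face is at about (607,190–215). I'll check it lengthwise.

```bash
python3 - <<'E'
import pickle
from h import *
d=pickle.load(open("s2.pkl","rb"));s=d["scene"]
K=np.array([[s["fx"],0,s["cx"]],[0,s["fy"],s["cy"]],[0,0,1]])
pr=lambda P:((cv2.projectPoints(np.array(P,float),np.array(s["rvec"],float),np.array(s["tvec"],float),K,np.array(s["distortion"],float))[0].reshape(-1,2)-[235,140]+.5)*5+[400,0]).round().tolist()
a=np.radians(22.4);ax=np.array([np.cos(a),np.sin(a),0]);o=np.array([521.7,-172,62.5]);u=np.array([0,0,12])
for dx in(-10,0,10):print(dx,pr([o+(dx-50)*ax+u,o+(dx+50)*ax+u,o+(dx+50)*ax-u]))
print("dock corners",pr([[521.7,-172,10]+q[0]*75*ax+q[1]*55*np.array([-ax[1],ax[0],0]) for q in((1,1),(1,-1),(-1,-1),(-1,1))]))
E
```

```text
-10 [[580.0, 99.0], [606.0, 183.0], [609.0, 209.0]]
0 [[583.0, 107.0], [609.0, 192.0], [612.0, 218.0]]
10 [[585.0, 115.0], [612.0, 201.0], [615.0, 227.0]]
dock corners [[700.0, 270.0], [546.0, 299.0], [512.0, 169.0], [656.0, 143.0]]
```

>>> drive_tool(
  increments=[
    [0.04,0,1.5,0,85],
    [0.04,0,3.0,0,85],
    [0.04,0,4.0,0,85],
    [0.04,0,4.6,0,85],
    [0.04,0,4.6,0,85],
    [0.04,0,4.6,0,85],
  ],
)

```text
time_s: 9.9
position: [521.4, -171.7, 43.9]
orientation: [[0.925, 0.38, -0.001], [0.38, -0.925, 0.0], [-0.001, -0.001, -1.0]]
contact_force: [-0.6, -0.6, 0.3]
finger_gap: 85.0
gripper_force: 0.0
```

>>> drive_tool(
  increments=[
    [0,0,0.3,0,85],
    [0,0,0.75,0,85],
    [0,0,0.75,0,85],
    [0,0,0.75,0,85],
    [0,0,0.75,0,85],
  ],
)

```text
time_s: 10.4
position: [522.0, -171.9, 25.7]
orientation: [[0.925, 0.379, 0.0], [0.379, -0.925, -0.0], [0.0, 0.0, -1.0]]
contact_force: [1.3, 0.0, -0.4]
finger_gap: 85.3
gripper_force: 0.0
```

```bash
python3 go.py 521.7 -172 25 22.4
```

```text
units [-0.01 -0.    0.03] roll -0.02 pos [ 522.  -171.9   25.7] yaw 22.3 zaxis [ 0. -0. -1.] gap 85.3 t 10.4 F [ 1.3  0.  -0.4]
```

>>> drive_tool(
  increments=[
    [0,0,0,0,75],
    [0,0,0,0,70],
    [0,0,0,0,67],
    [0,0,0,0,65],
    [0,0,0,0,65],
    [0,0,0,0,65],
  ],
  squeeze=40,
)

```text
time_s: 11.0
position: [522.1, -172.1, 25.7]
orientation: [[0.925, 0.379, 0.001], [0.379, -0.925, -0.0], [0.001, 0.001, -1.0]]
contact_force: [1.7, -2.2, 4.4]
finger_gap: 65.1
gripper_force: 2.4
```

>>> drive_tool(
  increments=[
    [0,0,0,0,62],
    [0,0,0,0,60],
    [0,0,0,0,58],
    [0,0,0,0,55],
    [0,0,0,0,50],
    [0,0,0,0,50],
    [0,0,0,0,50],
    [0,0,0,0,50],
  ],
  squeeze=40,
)

```text
time_s: 11.8
position: [522.6, -172.8, 26.6]
orientation: [[0.925, 0.379, 0.002], [0.379, -0.925, -0.001], [0.001, 0.002, -1.0]]
contact_force: [-1.1, -2.8, 14.9]
finger_gap: 56.2
gripper_force: 40.3
```

```bash
python3 go.py 521.7 -172 25 22.4
```

```text
units [-0.02 -0.04  0.06] roll -0.02 pos [ 522.6 -172.8   26.6] yaw 22.3 zaxis [ 0.002 -0.001 -1.   ] gap 56.2 t 11.8 F [-1.1 -2.8 14.9]
```

>>> drive_tool(
  increments=[
    [0,0,-0.1,0,50],
    [0,0,-0.25,0,50],
    [0,0,-0.4,0,50],
    [0,0,-0.6,0,50],
    [0,0,-0.8,0,50],
    [0,0,-1.0,0,50],
    [0,0,-1.0,0,50],
    [0,0,-1.0,0,50],
  ],
)

```text
time_s: 12.6
position: [521.6, -171.7, 50.4]
orientation: [[0.925, 0.38, -0.0], [0.38, -0.925, 0.0], [-0.0, -0.0, -1.0]]
contact_force: [-0.7, 0.2, -2.5]
finger_gap: 55.7
gripper_force: 44.2
```

```bash
python3 go.py 521.7 -172 150 22.4; python3 - <<'E'
from rig import vision
import cv2,numpy as np
s=vision.snapshot("scene")
b=cv2.resize(s["img"][130:220,235:325],(540,540),interpolation=cv2.INTER_CUBIC);cv2.imwrite("pics/l1.png",np.clip(b*1.4,0,255).astype(np.uint8))
E
```

```text
units [-0.    0.01 -3.98] roll -0.02 pos [ 521.6 -171.7   50.4] yaw 22.3 zaxis [-0.  0. -1.] gap 55.7 t 12.6 F [-0.7  0.2 -2.5]
```

View pics/l1.png

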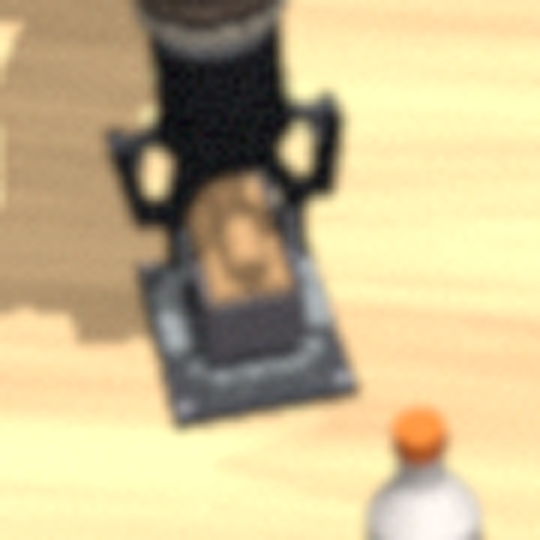

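The cassette is clear of the dock and level with the rods stacked. The −2.5 N reading matches its full weight, so I'll lift the rest of the way.

>>> drive_tool(
  increments=[
    [0,0,-0.2,0,50],
    [0,0,-0.6,0,50],
    [0,0,-1.1,0,50],
    [0,0,-1.7,0,50],
    [0,0,-2.3,0,50],
    [0,0,-2.9,0,50],
    [0,0,-3.4,0,50],
    [0,0,-3.8,0,50],
    [0,0,-4.1,0,50],
    [0,0,-4.2,0,50],
    [0,0,-4.2,0,50],
    [0,0,-4.2,0,50],
  ],
)

```text
time_s: 13.85
position: [521.4, -171.8, 154.9]
orientation: [[0.925, 0.379, -0.001], [0.379, -0.925, 0.0], [-0.001, -0.001, -1.0]]
contact_force: [-0.2, -1.2, -3.0]
finger_gap: 55.7
gripper_force: 44.3
```

>>> drive_tool(
  increments=[
    [0,0,0,0,50],
    [0,0,0,0,50],
    [0,0,0,0,50],
    [0,0,0,0,50],
    [0,0,0,0,50],
    [0,0,0,0,50],
  ],
)

```text
time_s: 14.45
position: [521.8, -171.9, 155.4]
orientation: [[0.925, 0.379, -0.0], [0.379, -0.925, -0.0], [-0.0, 0.0, -1.0]]
contact_force: [-0.5, 0.5, -2.7]
finger_gap: 56.0
gripper_force: 44.3
```

```bash
python3 - <<'E'
from rig import vision
import cv2,numpy as np
s=vision.snapshot("scene")
b=cv2.resize(s["img"][110:200,235:325],(540,540),interpolation=cv2.INTER_CUBIC);cv2.imwrite("pics/l2.png",np.clip(b*1.4,0,255).astype(np.uint8))
E
```

```text
(no output)
```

View pics/l2.png

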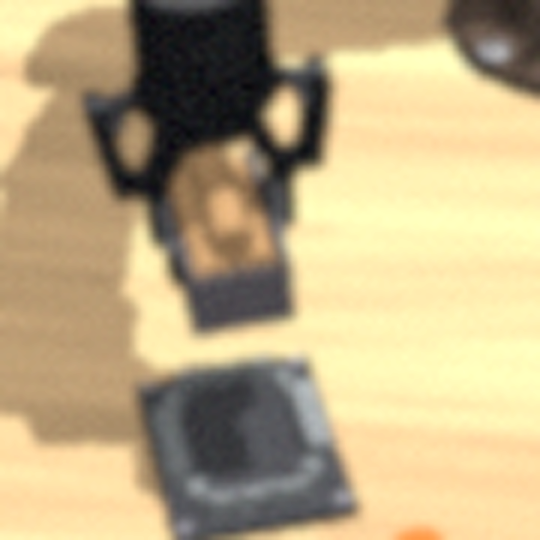

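The cassette hangs level at about 139 mm, with all three rods stacked and the dock empty below, so I'm handing in.

```bash
python3 -c "
from rig import arm
print(arm.sign_off())"
```

```text
the job is handed in; nothing more can be done
None
```

I handed the job in at about 14.5 s: the third rod is in the groove and the cassette is held still and level, catches squeezed at about 44 N, about 13 cm above where it sat; no verdict came back.

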